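Present a ring to the polishing buff through the guard slot

ROBOT

A 7-joint arm with a two-finger parallel gripper is mounted at the origin on the work surface. World frame = base frame: x ahead of the robot, y to its left, z up, the work surface at z = 0. Lengths are in m, angles in rad, forces in N, time in s.
With the tool pointing down it reaches from about 0.4 to 0.85 m from the base axis. Payload 6.9 kg.
Tool frame: the origin (TCP) lies midway between the tips of the shut fingers; the grasp point (between the pads) lies behind it (ctrl.pinch_z is the z of the grasp point in the tool frame, in m); z points along the fingers, y is the line along which they close (so a half turn about z gives the same grasp; the last joint's range is limited). The gripper opens to 85 mm and grips with 20 to 120 N. Pads are 22 mm wide; open, the fingers measure 114 mm over their backs; the gripper's body (76 mm by 85 mm) begins 54 mm behind the grasp point. The pads swing forward as they close: fully open they stand 13 mm farther back than shut.
Start: joints at [-1.054, 0.507, -0.238, 1.5, 0.126, 1.149, -0.155], TCP at [0.25, 0.573, 0.231] pointing down, gripper open.
Joint ranges: [-3.08, 3.08], [-0.24, 2.05], [-1.43, 1.35], [0, 2.5], [-1.52, 4.66], [0.17, 1.96], [-2.89, 2.89]. Speed limits (rad/s): [2.39, 2.39, 3.14, 3.14, 3.14, 3.14, 3.14].

INTERFACE

Orientations are given as a unit quaternion [w, x, y, z].
In Python, from station import ctrl, get_state, vision, ticket, models gives the robot as it stands. Calls block until the motion is done:
- ctrl.movep(position, orientation): joint-space move of the TCP to a pose.
- ctrl.movel(position, frame=None, max_speed=0.15): straight line of the TCP; frame=None keeps the orientation; max_speed is the mean speed in m/s.
- ctrl.set_joints(angles): joint-space move.
- ctrl.ungrasp() and ctrl.close_gripper(force=None): open the fingers fully, or close them until they stop; force is the grip in N (None keeps the last).
- ctrl.pause(seconds).
- ctrl.ik(position, orientation): joint angles nearest the present ones, or None.
- get_state(): the state.
- vision.grab_frame(name): name is "scene" or "top" or "wrist"; returns (picture, depth): 480x640x3 uint8, blue, green, red; 480x640 float32, m along the optical axis (not along the pixel's ray), 0 where there is no reading.
- vision.camera_info(name): a dict with "mtx" (3x3 intrinsics, pixels), "R" (3x3) and "t" (3): a world point X has camera coordinates R X + t; the wrist camera has in their place "hand_eye" (4x4, takes a point from camera to tool coordinates, whose origin is the TCP and whose axes are the flange's). Camera axes: x right, y down, z forward; pixel columns grow to the right and rows downward; lengths in m; the calibration is good to about 2 mm. A picture is of the moment at which its call begins: read the wrist's pose just before it. camera_info takes no time and is no camera call.
A pose or a line that the arm cannot do raises ctrl.Unreachable and nothing moves.
- ticket.close_job(): hands the job in; it is judged then, once.
Trained networks look in the newest picture that a camera, given by its name, has taken for a name from the list of things; names that differ only in an ending like _2 or _b are one class to them, and where a whole thing is asked for, a point or a joint stands for the part that bears it (a point fixed in the world has none). Each returns a list of dicts, best first, with "p" (0 to 1); they miss things now and then, are a little off and sometimes report something else, mostly with a low value. They report only what shows in the picture. A call takes as long as a camera call. They do not tell look-alikes from the thing itself.
- models.recognise(camera, target): "point" ([column, row] in pixels, amid what is visible of it).
- models.masks_of(camera, target): "mask" (480x640 bool, what is visible of it) and "point" ([column, row] in pixels, amid what is visible of it).
The state is a dict: "time": time; "qpos": joint angles; "qd": joint speeds; "tau": joint torques, N m; "tcp_pos": TCP position; "eef_rot": TCP orientation; "contact_force": force on the tool from outside, world axes, zero at the start; "wrist_torque": the same for the moment, N m; "width": finger opening in m; "gripper_force": force on a finger pad.
Only numpy, scipy, OpenCV 4.12 (cv2) and the standard library are available. Lean on these libraries where they do the work, as an engineer would, in place of code of your own. Each camera call takes 0.05 s, during which the arm holds its last target. There are 200 camera calls.

TASK

On the polishing stand, raise the guard sash all the way by the bar handle on its top, then pick up the wooden ring clamp and pass it level, ring first, through the upright slot in the guard plate until the ring and the whole tapered nose are behind the plate and the full-width body fills the slot. Do not touch the buff wheel with it. Finish while still holding the clamp there in the fingers alone, not resting or leaning on the slot's edges, with the sash still up and the rest of the bench left as it was.

Things in the scene. Friction and masses are not known exactly. Their poses are not given: they have to be found in the camera images.
- slot (a point): Centre of the upright slot in the grey guard plate of the polishing stand, in mid-plate, 100 mm above the bench. The slot goes right through: 20 mm wide (y), 34 mm tall (z). The plate is 6 mm thick, 200 mm wide, 150 mm tall. Site x points level through the slot, from the robot's side to the buff; y to the left along the plate; z up. Fixed, but its place and yaw differ from run to run.
- guard: The fixed polishing stand; origin on the bench straight under the slot, axes as the slot's. Base 200 mm wide, 12 mm thick, x = -23 to +207 mm. Two sash guides at y = +-88 mm, x = -17 to -3 mm, 235 mm tall. Sash frame at x = -13.5 to -6.5 mm. Behind the plate, open-topped: side cheeks 72 mm tall and a blue motor at y = 26 to 94 mm, 143 mm tall.
- buff: Grey felt buff wheel behind the slot, standing still: 90 mm diameter, 22 mm thick, axis along the slot's y. Origin at its centre, 130 mm behind the slot's centre and at the same height; its nearest rim is 85 mm behind the slot's centre. The clamp must not touch it.
- sash (a joint): Height of the sash above its lowest place, m: starts at 0 to 0.02; 0.08 is all the way up (stop). The sash is a clear pane in an aluminium frame, 162 mm wide, 82 mm tall; its lower edge is 55 mm above the bench at 0 and covers the slot, at 0.08 it clears it. 0.3 kg; friction in the guides (6 N) keeps it where it is left; about 10 N lifts it.
- sash_handle (a point): Centre of the sash's handle: a dark steel bar 80 mm long (y), 14 mm thick (x), 14 mm tall, free from above, carried 31 mm over the sash's top rail on two 8 mm posts 36 mm left and right of its middle. It lies 10 mm before the slot's plane (slot x = -10 mm), 175 mm above the bench with the sash at 0, and rises with it. Axes as the slot's.
- clamp: Ring clamp: loose wooden bar with brass butt, 18 mm wide (y), 26 mm tall (z), 0.11-0.23 kg, lying on the bench left or right of the stand. Origin on its underside near its centre of mass; x runs along it to the ring, z up. Full section from x = -75 to +85 mm; nose tapers to 10 mm wide at +105 (22 tall); jaws end at +108; an upright steel ring, 23 mm high, 4 mm wide, reaches +126.5 mm.
- clamp_shoulder (a point): Where the clamp's full-width body ends and its nose begins: 85 mm from the clamp's origin along its x, 13 mm above its underside (mid-height). Axes as the clamp's.
- ring_tip (a point): Foremost point of the ring: 126.5 mm from the clamp's origin along its x, 13 mm above its underside.
- hammer: Hammer, 200 mm long, lying on the other side of the stand from the clamp. Origin underneath, x along it to the head. Leave alone.
- bench_block: Steel bench block, 65 x 65 x 22 mm, in front of the stand. Origin under its centre. Leave alone.
- loupe: Brass loupe ring, 44 mm outside diameter, 10 mm tall. Origin under its centre. Leave alone.
- jar: White jar with lid, 60 mm diameter, 70 mm tall. Origin under its centre. Leave alone.
- pliers: Pliers with green handles, about 165 mm long, 12 mm tall. Origin underneath, near the pivot. Leave alone.
- tweezers: Closed steel tweezers, 130 x 10 x 5 mm. Origin under its centre. Leave alone.
Not all that is in view belongs to the job. What is meant by the clamp is not black or blue, and is the larger of those in its own colour.

How it is judged:
On the way, in this order (a step that is already met when the one before it is completed fails the run):
1. the sash is raised all the way (within 8 mm of its stop) while the clamp still lies on the bench (value of joint sash above 0.072 m and height (world z) of clamp below 0.01 m), for 0.2 s.
2. the clamp is picked up in the fingers, at least 30 mm off the bench (height (world z) of clamp above 0.03 m and contact force between the fingers and clamp above 1 N), for 0.2 s.
3. the ring is behind the guard plate, passed through the slot (x of ring_tip in the frame of slot above 0.003 m and y of ring_tip in the frame of slot between -0.01 and 0.01 m and z of ring_tip in the frame of slot between -0.015 and 0.015 m), for 0.1 s.
At the end, for the whole second after the job is handed in: Clamp shoulder 3 to 44 mm behind the slot's middle plane, within 3 mm sideways and 3.5 mm in height of its centre; clamp in line and level within 0.08 rad, under 20 mm/s, gripped (over 1 N), pressing on the stand with under 3 N; sash within 8 mm of its upper stop (x of clamp_shoulder in the frame of slot between 0.003 and 0.044 m and y of clamp_shoulder in the frame of slot between -0.003 and 0.003 m and z of clamp_shoulder in the frame of slot between -0.0035 and 0.0035 m and angle between the x axis of clamp and the x axis of slot, either way round below 0.08 rad and angle between clamp's own z axis and vertical below 0.08 rad and value of joint sash above 0.072 m and contact force between the fingers and clamp above 1 N and contact force between clamp and guard below 3 N and linear speed of clamp below 0.02 m/s); the arm keeps its last pose, push and grip.
It fails at once if the clamp touches the buff wheel (contact force between clamp and buff above 0.3 N).
It fails at once if a thing to be left alone is moved more than 25 mm (distance of any of hammer, bench_block, loupe, jar, pliers, tweezers from where it was at the start of the episode above 0.025 m).
It also fails if it takes over 58 s, if anything falls off the work surface, if the arm or the gripper's body presses on something with over 40 N, if the wrist force passes 120 N, or if a joint passes its speed limit or range.

## Working session

There is one attempt and no reset: what is moved stays moved. The work goes in short steps, each a Python script; the robot and the scene stay as the last script left them, time stands still between calls to the robot, and variables do not carry over. Pictures are saved under pics/ and viewed, at most 10 in all, crops included, and the job is handed in when it is done.

```bash
ls; mkdir -p pics; python3 - <<'E'
from station import ctrl, get_state, vision, ticket, models
import cv2, numpy as np
s=get_state();print(s['time'],s['tcp_pos'],s['eef_rot'],ctrl.pinch_z,s['width'])
ims=[]
for n in("scene","top"):
    im,d=vision.grab_frame(n); cv2.imwrite(f'pics/{n}0.png',im); np.savez(f'pics/{n}0.npz',im=im,d=d)
    i=vision.camera_info(n); print(n,i['mtx'].tolist(),(-i['R'].T@i['t']).round(3),i['R'].round(2).tolist())
    for t in("clamp","guard","sash_handle","buff"):
        print(t,[(np.round(r['point']),round(r['p'],2)) for r in models.recognise(n,t)])
E
```

```text
pics
0.0 [0.25005879 0.57226526 0.23041991] [-1.45297366e-04  2.04450972e-01  9.78876407e-01 -8.71304974e-04] -0.0187 0.08540997267359739
scene [[551.7185388120714, 0.0, 325.1236405991468], [0.0, 551.7185388120714, 234.10743664332384], [0.0, 0.0, 1.0]] [ 1.441 -0.085  1.074] [[0.05, 1.0, 0.01], [0.7, -0.03, -0.71], [-0.71, 0.04, -0.7]]
clamp [(array([229., 267.]), 0.97), (array([241., 204.]), 0.96), (array([174., 256.]), 0.66), (array([159., 216.]), 0.54)]
guard [(array([345., 310.]), 0.7)]
sash_handle [(array([342., 247.]), 0.74)]
buff [(array([346., 312.]), 0.73), (array([224., 265.]), 0.43)]
top [[514.186268715053, 0.0, 322.8373791107666], [0.0, 514.186268715053, 236.76152065840105], [0.0, 0.0, 1.0]] [ 0.264 -0.058  1.271] [[-0.06, -1.0, -0.0], [-0.98, 0.06, -0.2], [0.2, -0.01, -0.98]]
clamp [(array([409., 257.]), 0.95), (array([465., 261.]), 0.92), (array([501., 330.]), 0.75), (array([412., 350.]), 0.61)]
guard [(array([286., 186.]), 0.56)]
sash_handle [(array([290., 210.]), 0.69)]
buff [(array([288., 158.]), 0.82), (array([284., 187.]), 0.58), (array([176., 254.]), 0.38)]
```

View pics/top0.png

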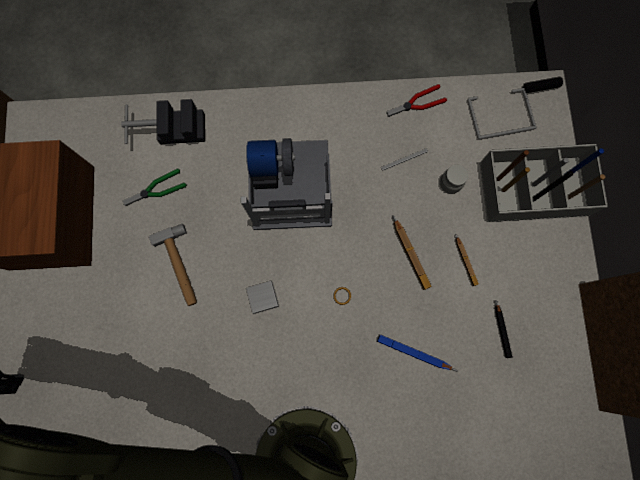

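View pics/scene0.png

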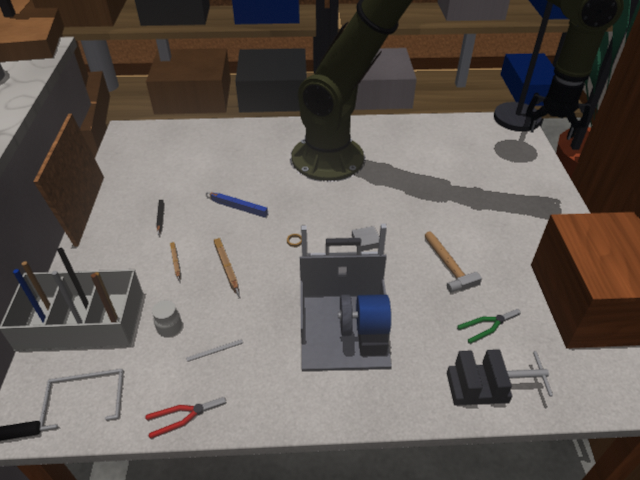

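Top view: wooden clamp at (409,257) with its ring at the upper end (394,218), and a smaller lookalike at (465,261). The guard is at (288,185) with the handle near (290,210). Scene view agrees: clamp at (229,267), ring tip at (238,295). Next I measure from depth.

```bash
cat > h.py <<'E'
from station import ctrl, get_state, vision, ticket, models
import cv2, numpy as np
from scipy.spatial.transform import Rotation as Rn
def cloud(n,d,pose=None):
    """480x640x3 world points"""
    i=vision.camera_info(n);K=i['mtx'];v,u=np.mgrid[:480,:640]
    P=np.stack([(u-K[0,2])/K[0,0]*d,(v-K[1,2])/K[1,1]*d,d],-1)
    if n!='wrist': return (P-i['t'])@np.array(i['R'])
    H=np.array(i['hand_eye']);p,q=pose
    P=P@H[:3,:3].T+H[:3,3]
    return P@Rn.from_quat(q,scalar_first=True).as_matrix().T+p
def down(a):
    """tool down, closing axis (tool y) along world heading a (mod pi)"""
    y=np.array([np.cos(a),np.sin(a),0]);z=np.array([0,0,-1.]);x=np.cross(y,z)
    return Rn.from_matrix(np.c_[x,y,z]).as_quat(scalar_first=True)
E
python3 - <<'E'
from h import *
print(vision.camera_info('wrist')['hand_eye'])
for n in('top','scene'):
    z=np.load(f'pics/{n}0.npz');im,d=z['im'],z['d'];W=cloud(n,d)
    vision.grab_frame(n)
    for t in('clamp','guard','sash_handle'):
        for r in models.masks_of(n,t)[:2]:
            m=r['mask']&(d>0);P=W[m]
            if t=='clamp': P=P[P[:,2]>.012]
            c=P[:,:2].mean(0);w,V=np.linalg.eigh(np.cov(P[:,:2].T));a=V[:,1];s=(P[:,:2]-c)@a
            print(n,t,round(r['p'],2),m.sum(),c.round(4),'z',np.percentile(P[:,2],[2,50,98]).round(4),'axis',a.round(3),'ext',s.min().round(3),s.max().round(3), 'mid',(c+a*(s.min()+s.max())/2).round(4))
    # plate top edge, guides tops
    for lo,hi in((.14,.155),(.225,.245),(.165,.2)):
        m=(W[...,2]>lo)&(W[...,2]<hi)&(abs(W[...,0]-.5)<.3)&(abs(W[...,1])<.25)&(d>0)
        P=W[m]; 
        if len(P)>5: print(lo,len(P),P.mean(0).round(3),P.min(0).round(3),P.max(0).round(3))
E
```

```text
[[ 6.41269089e-04 -9.66051758e-01 -2.58347807e-01  6.55678342e-02]
 [ 9.99999709e-01  7.26095657e-04 -2.32930500e-04 -2.36809325e-04]
 [ 4.12608140e-04 -2.58347583e-01  9.66051943e-01 -1.43762335e-01]
 [ 0.00000000e+00  0.00000000e+00  0.00000000e+00  1.00000000e+00]]
top clamp 0.97 651 [ 0.4656 -0.2853] z [0.0138 0.0253 0.0312] axis [-0.939 -0.344] ext -0.108 0.089 mid [ 0.4744 -0.2821]
top clamp 0.91 365 [ 0.2648 -0.489 ] z [0.0127 0.0175 0.0224] axis [-0.995 -0.099] ext -0.073 0.059 mid [ 0.2715 -0.4883]
top guard 0.59 7297 [0.6505 0.0049] z [0.0069 0.0239 0.1973] axis [-0.956  0.294] ext -0.156 0.119 mid [ 6.684e-01 -6.000e-04]
top sash_handle 0.93 1009 [0.5662 0.0039] z [0.0708 0.1388 0.1969] axis [0.012 1.   ] ext -0.079 0.081 mid [0.5662 0.0049]
0.14 861 [0.641 0.025 0.145] [ 0.559 -0.094  0.14 ] [0.731 0.097 0.155]
0.225 88 [0.567 0.016 0.234] [ 0.559 -0.088  0.225] [0.576 0.099 0.24 ]
0.165 325 [0.566 0.006 0.191] [ 0.559 -0.088  0.165] [0.576 0.099 0.2  ]
scene clamp 0.84 626 [ 0.2358 -0.2653] z [0.0128 0.0233 0.0294] axis [0.44  0.898] ext -0.099 0.087 mid [ 0.2332 -0.2707]
scene clamp 0.71 259 [ 0.2728 -0.4864] z [0.0125 0.0169 0.0211] axis [-0.995 -0.104] ext -0.072 0.069 mid [ 0.2741 -0.4863]
scene guard 0.73 10964 [0.6618 0.0046] z [0.0066 0.0553 0.1949] axis [-0.986 -0.168] ext -0.137 0.331 mid [ 0.5664 -0.0116]
scene sash_handle 0.71 501 [0.569  0.0088] z [0.0803 0.1784 0.1961] axis [-0.054  0.999] ext -0.08 0.074 mid [0.5692 0.0056]
scene sash_handle 0.38 988 [0.505  0.2983] z [-0.0006  0.0227  0.0298] axis [-0.944 -0.329] ext -0.07 0.152 mid [0.4662 0.2847]
0.14 1088 [0.63  0.021 0.146] [ 0.56  -0.093  0.14 ] [0.736 0.106 0.155]
0.225 81 [0.571 0.016 0.232] [ 0.559 -0.086  0.225] [0.579 0.099 0.238]
0.165 421 [0.572 0.008 0.187] [ 0.56  -0.088  0.165] [0.581 0.1   0.2  ]
```

```bash
python3 - <<'E'
from h import *
q0=np.array(get_state()['qpos'])
for a in(0,np.pi):
    for p in([.566,.005,.30],[.566,.005,.19],[.566,.005,.27]):
        j=ctrl.ik(p,down(a)); print(a,p,None if j is None else np.round(j-q0,2), None if j is None else np.round(j,2))
E
```

```text
0 [0.566, 0.005, 0.3] [ 0.77 -0.13  0.58  0.05 -0.26  0.09  0.24] [-0.28  0.38  0.34  1.55 -0.13  1.24  0.08]
0 [0.566, 0.005, 0.19] [ 0.82 -0.05  0.51  0.23 -0.27 -0.17  0.25] [-0.23  0.46  0.28  1.73 -0.15  0.97  0.1 ]
0 [0.566, 0.005, 0.27] [ 0.78 -0.11  0.56  0.1  -0.26  0.02  0.24] [-0.27  0.4   0.33  1.6  -0.13  1.17  0.09]
3.141592653589793 [0.566, 0.005, 0.3] [ 0.35  0.07  1.39  0.05 -0.66  0.22 -2.49] [-0.7   0.58  1.15  1.55 -0.53  1.36 -2.64]
3.141592653589793 [0.566, 0.005, 0.19] [ 1.36 -0.02 -0.3   0.22  0.16 -0.13  2.96] [ 0.3   0.49 -0.54  1.72  0.29  1.02  2.8 ]
3.141592653589793 [0.566, 0.005, 0.27] [ 0.35  0.1   1.39  0.11 -0.7   0.16 -2.45] [-0.7   0.61  1.15  1.61 -0.57  1.31 -2.61]
```

```bash
python3 - <<'E'
from h import *
ctrl.movep([.40,.3,.33],down(0)); ctrl.movep([.555,-.01,.33],down(0))
s=get_state();im,d=vision.grab_frame('wrist');print(s['time'],s['tcp_pos'])
np.savez('pics/w1.npz',im=im,d=d,p=s['tcp_pos'],q=s['eef_rot']);cv2.imwrite('pics/w1.png',im)
W=cloud('wrist',d,(s['tcp_pos'],s['eef_rot']))
for lo,hi in((.225,.245),(.185,.205),(.145,.155)):
    m=(W[...,2]>lo)&(W[...,2]<hi)&(d>0)&(W[...,0]<.59)
    P=W[m];print(lo,len(P))
    if len(P)>20: 
        print(P.mean(0).round(4),P.min(0).round(4),P.max(0).round(4)); print(np.round(cv2.minAreaRect(P[:,:2].astype(np.float32)*1000)[0],1),np.polyfit(P[:,1],P[:,0],1).round(4))
E
```

```text
3.45 [ 0.55501498 -0.00795177  0.32977863]
0.225 1141
[0.5668 0.0149 0.2349] [ 0.5586 -0.0898  0.225 ] [0.5751 0.0977 0.2382]
[566.8   3.9] [0.0137 0.5666]
0.185 2449
[0.5666 0.0012 0.1948] [ 0.5591 -0.0792  0.1852] [0.5746 0.0968 0.205 ]
[567.    8.8] [0.0102 0.5666]
0.145 2127
[0.5734 0.0114 0.1507] [ 0.5589 -0.0965  0.1452] [0.581  0.0943 0.1549]
[570.2  -1. ] [0.0074 0.5733]
```

View pics/w1.png

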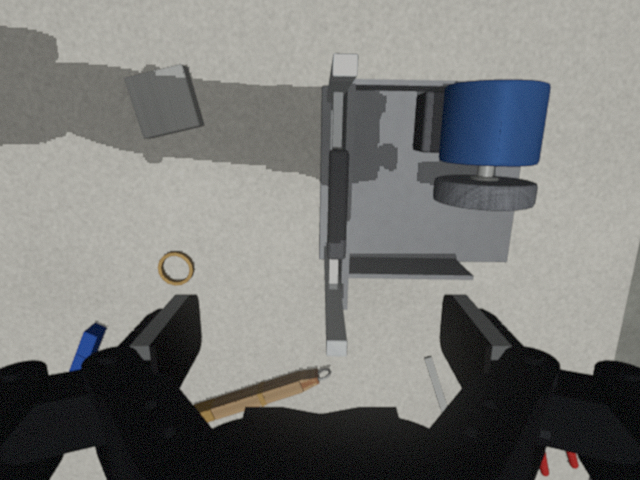

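```bash
python3 - <<'E'
from h import *
z=np.load('pics/w1.npz');W=cloud('wrist',z['d'],(z['p'],z['q']))
P=W[150:255,331:348].reshape(-1,3);P=P[P[:,2]>.17];zt=np.median(P[:,2]);P=P[abs(P[:,2]-zt)<.004]
f=np.polyfit(P[:,1],P[:,0],1);c=np.array([np.median(P[:,0]),(P[:,1].min()+P[:,1].max())/2]);print(zt,f,c,P.min(0),P.max(0))
yaw=-f[0]; 
zc=zt-.007; x,y=np.polyval(f,c[1]),c[1]
q=down(-.0125)
ctrl.movep([x,y,.25],q); ctrl.movel([x,y,zc+.003-.0187],q,.1)
print(get_state()['contact_force'],get_state()['width']); ctrl.close_gripper(60); s=get_state();print(s['time'],s['width'],s['gripper_force'],s['contact_force'],s['tcp_pos'])
print('sash est',zc-.175)
E
```

```text
0.19499097143448813 [-0.00533608  0.56764594] [0.56755216 0.00543146] [ 0.56175085 -0.03208761  0.19140403] [0.57385404 0.04295054 0.19815138]
[-0.0669752  -0.19887467 -0.6190695 ] 0.08532855530052508
5.5 0.012682360962398602 60.24523973464966 [-1.68824851  0.84976833  0.26930548] [0.56719959 0.00546651 0.17224978]
sash est 0.01299097143448813
```

```bash
python3 - <<'E'
from h import *
p0=np.array(get_state()['tcp_pos']);p=p0.copy()
for dz in(.055,.060,.063,.065,.067,.069,.071,.073):
    ctrl.movel([p[0],p[1],p0[2]+dz],None,.08 if dz<.056 else .03)
    s=get_state();print(s['time'],round(s['tcp_pos'][2]-p0[2],4),s['contact_force'].round(1),round(s['width'],4))
    if s['contact_force'][2]<-25: break
print(s['tcp_pos'])
E
```

```text
6.3333 0.0558 [-3.2  1.4  3.2] 0.0126
6.65 0.0599 [-0.1  0.2 -4.3] 0.0127
6.9 0.063 [-0.1  0.3 -7.4] 0.0128
7.15 0.065 [-0.  -0.3 -7.8] 0.0128
7.4 0.0672 [ 0.   0.1 -6.1] 0.0127
7.65 0.0685 [  3.5  -0.9 -14.7] 0.0127
7.9 0.0686 [  7.5   0.1 -29.5] 0.0126
[0.56705777 0.00543113 0.24082086]
```

```bash
python3 - <<'E'
from h import *
s=get_state();p=np.array(s['tcp_pos']);ctrl.movel([p[0],p[1],.2402]);print(get_state()['contact_force'])
ctrl.ungrasp();ctrl.movel([p[0],p[1],.32]);
yaw=.351;cx=np.array([np.cos(yaw),np.sin(yaw)]);o=np.array([.450,-.291]);
for a,p in((yaw+np.pi/2,[*(o+cx*.02),.22]),(yaw+np.pi/2,[*(o-cx*.015),.003]),(np.pi/2,[.40,0,.09]),(np.pi/2,[.49,0,.09])):
    j=ctrl.ik(p,down(a));print(None if j is None else np.round(j,2))
ctrl.movep([*(o+cx*.02),.24],down(yaw+np.pi/2))
s=get_state();im,d=vision.grab_frame('wrist');print(s['time'],s['tcp_pos'])
np.savez('pics/w2.npz',im=im,d=d,p=s['tcp_pos'],q=s['eef_rot'])
W=cloud('wrist',d,(s['tcp_pos'],s['eef_rot']))
for r in models.masks_of('wrist','clamp')[:2]:
    m=r['mask']&(d>0)&(W[...,2]>.015);P=W[m]
    c=P[:,:2].mean(0);w,V=np.linalg.eigh(np.cov(P[:,:2].T));ax=V[:,1]*np.sign(V[0,1]);t=(P[:,:2]-c)@ax
    print(r['p'],r['point'],m.sum(),c.round(4),np.percentile(P[:,2],[2,50,98]).round(4),'yaw',np.arctan2(ax[1],ax[0]).round(4),t.min().round(4),t.max().round(4))
    cv2.drawContours(im,cv2.findContours(r['mask'].astype(np.uint8),0,2)[0],-1,(0,0,255),1)
cv2.imwrite('pics/w2.png',im)
vision.grab_frame('scene')
E
```

```text
[ 0.82329994  0.18440984 -8.17859346]
[ 0.53  0.39 -0.05  1.72  0.02  1.03  2.4 ]
[ 0.61  0.66 -0.09  2.01  0.12  0.48  2.35]
[-0.02  0.37 -0.06  2.25  0.04  0.52  1.46]
[ 0.    0.47 -0.08  2.04  0.06  0.63  1.46]
11.5667 [ 0.46906139 -0.28367601  0.23988456]
0.79 [317.4, 191.6] 3929 [ 0.4591 -0.2901] [0.0244 0.0269 0.0286] yaw 0.3533 -0.084 0.1133
0.77 [185.1, 112.4] 2165 [ 0.4366 -0.4232] [0.0156 0.0186 0.0204] yaw 0.2648 -0.0584 0.0759
```

View pics/w2.png

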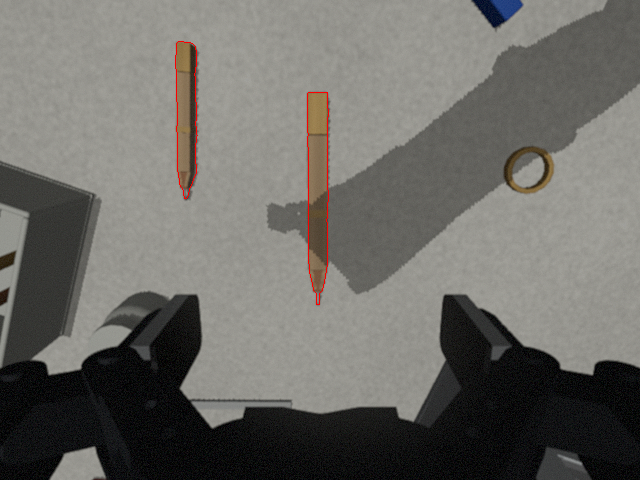

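Picture: the clamp (mask at (317,192)) has its ring at (318,300), and the smaller lookalike is at (185,112). Extents and heights match, so I grasp now.

```bash
python3 - <<'E'
from h import *
yaw=.3533;cx=np.array([np.cos(yaw),np.sin(yaw)]);o=np.array([.4591,-.2901])-.0105*cx
g=o-.015*cx;q=down(yaw+np.pi/2);print(o,g)
ctrl.movep([*g,.06],q);ctrl.movel([*g,.003],q,.08);print(get_state()['contact_force'].round(1))
ctrl.close_gripper(60);s=get_state();print(s['time'],s['width'],s['gripper_force'],s['contact_force'].round(1),s['tcp_pos'])
ctrl.movel([*g,.09],None,.1);s=get_state();print(s['time'],s['width'],s['gripper_force'],s['contact_force'].round(2),s['wrist_torque'].round(3))
z=np.load('pics/w1.npz');W=cloud('wrist',z['d'],(z['p'],z['q']))
m=(W[...,2]>.228)&(W[...,2]<.243)&(W[...,0]<.59)
for k in(W[m&(W[...,1]<0)],W[m&(W[...,1]>0)]):print(len(k),np.round((k.min(0)+k.max(0))/2,4),k.mean(0).round(4))
E
```

```text
[ 0.44924852 -0.29373296] [ 0.43517498 -0.29892289]
[-0.3 -0.4  0.3]
13.9667 0.01689283395348518 59.82577443122864 [-0.8 -0.5  4.9] [ 0.43533429 -0.29910852  0.00332507]
14.9833 0.016753157348678868 59.16576147079468 [-0.35 -0.64 -1.17] [0.032 0.022 0.001]
457 [ 0.5661 -0.0829  0.233 ] [ 0.5659 -0.0818  0.2349]
619 [0.5685 0.0922 0.2332] [0.5684 0.0918 0.2357]
```

```bash
cat >> h.py <<'E'
YAW=-.0137;SX=np.array([np.cos(YAW),np.sin(YAW)]);SY=np.array([-SX[1],SX[0]]);S=np.array([.577,.005]);Q=down(YAW+np.pi/2);Z=.0903
def tool(sh,y=0,z=0):
    """TCP position that puts the clamp's shoulder at slot x=sh, y"""
    return [*(S+(sh-.085-.015)*SX+y*SY),Z+z]
E
python3 - <<'E'
from h import *
p=get_state()['tcp_pos']
ctrl.movel([.40,-.2,.12]); ctrl.movep(tool(-.07,0),Q)
s=get_state();im,d=vision.grab_frame('wrist');print(s['time'],s['tcp_pos'],tool(-.07),s['width'])
cv2.imwrite('pics/w3.png',im);W=cloud('wrist',d,(s['tcp_pos'],s['eef_rot']))
np.savez('pics/w3.npz',im=im,d=d,p=s['tcp_pos'],q=s['eef_rot'])
L=(W[...,:2]-S)@np.c_[SX,SY]
m=(abs(L[...,1])<.02)&(W[...,2]>.108)&(W[...,2]<.122)&(L[...,0]<-.03)&(d>0)
x,y,z=L[m][:,0],L[m][:,1],W[m][:,2]
print(m.sum(),x.min(),x.max(),'pitch',np.polyfit(x,z,1),'z',np.median(z))
for b in np.arange(-.24,-.04,.02):
    k=(x>b)&(x<b+.02)
    if k.sum()>20: print(b.round(2),k.sum(),y[k].min().round(4),y[k].max().round(4),np.median(z[k]).round(4))
E
```

```text
16.7083 [0.40764117 0.00616294 0.09024727] [np.float64(0.40701595340047314), np.float64(0.007328927145682038), 0.0903] 0.0167639023952718
15430 -0.22842532552128772 -0.1376296737371294 pitch [0.00413778 0.11494328] z 0.11407767851056819
-0.24 1745 -0.0101 0.0079 0.114
-0.22 3694 -0.0102 0.008 0.114
-0.2 3962 -0.0161 0.0139 0.1141
-0.18 3319 -0.02 0.02 0.1141
-0.16 2569 -0.0102 0.0079 0.1141
-0.14 141 -0.0097 0.0076 0.1139
```

View pics/w3.png

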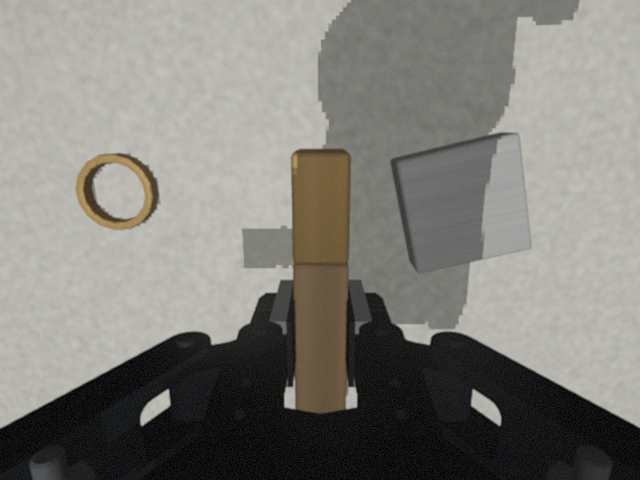

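The wrist view shows the clamp level and straight in the fingers: butt at (320,150), bench block at (460,200) and loupe at (117,190) untouched. I'll enter the slot with the narrow nose under a force guard and centre by touch.

```bash
cat >> h.py <<'E'
def F(): 
    ctrl.pause(.05); return np.array(get_state()['contact_force'])
def probe(sh,y,z,dy,dz,F0,lim,n=14):
    """step sideways until the force changes by lim; return offset reached (measured) """
    for i in range(n):
        y+=dy;z+=dz;ctrl.movel(tool(sh,y,z),None,.03);f=F()-F0
        if abs(f[1] if dy else f[2])>lim: break
    p=np.array(get_state()['tcp_pos']);return (p[:2]-S)@SY,p[2]-Z,f.round(1)
E
python3 - <<'E'
from h import *
f0=F();print(f0)
for sh in(-.045,-.03,-.022,-.015):
    ctrl.movel(tool(sh),None,.06 if sh<-.03 else .03);f=F()-f0;p=get_state();print(sh,p['time'],f.round(2),((p['tcp_pos'][:2]-S)@SY).round(4),(p['tcp_pos'][2]-Z).round(4))
    if np.linalg.norm(f)>4:break
else:
    F0=F();a=probe(-.015,0,0,.001,0,F0,2.5);print(a)
    ctrl.movel(tool(-.015),None,.05);b=probe(-.015,0,0,-.001,0,F0,2.5);print(b,get_state()['time'])
    ctrl.movel(tool(-.015,(a[0]+b[0])/2),None,.05);print(F()-F0)
E
```

```text
[-0.05174603  0.57830094 -1.6779456 ]
-0.045 17.425 [-0.26 -0.97  0.06] -0.0 -0.0002
-0.03 18.125 [-0.82 -0.31  1.21] -0.0 -0.0001
-0.022 18.5917 [0.18 0.16 0.38] -0.0 -0.0
-0.015 19.025 [ 0.89 -0.33  0.38] -0.0 -0.0001
(np.float64(0.0025113076003212133), np.float64(-5.337396103796688e-06), array([-0.9, -3.5,  0.2]))
(np.float64(-0.005481615554647138), np.float64(8.678692772851049e-06), array([-0.8,  2.9, -0.8])) 22.025
[ 0.49192992 -0.36395474 -0.05274813]
```

```bash
python3 - <<'E'
from h import *
Y=-.0015;F0=F()
a=probe(-.015,Y,0.002,0,.001,F0,2.5);print(a)
ctrl.movel(tool(-.015,Y,-.001),None,.05);b=probe(-.015,Y,-.001,0,-.001,F0,2.5);print(b,get_state()['time'])
z=(a[1]+b[1])/2;print('z',z)
ctrl.movel(tool(-.015,Y,z),None,.05);print(F()-F0)
for sh in(-.01,-.005,0):
    ctrl.movel(tool(sh,Y,z),None,.03);f=F()-F0;print(sh,f.round(2))
    if np.linalg.norm(f)>4:break
E
```

```text
(np.float64(-0.0014915602690769498), np.float64(0.00684765331782651), array([ 1.1, -0. , -3.4]))
(np.float64(-0.0014882319255604402), np.float64(-0.0068546541456418475), array([-1.3,  0.9,  4.2])) 25.9833
z -3.500413907668587e-06
[ 0.82344717  1.2089049  -0.08026778]
-0.01 [-0.56  0.55 -0.59]
-0.005 [ 0.41  1.12 -0.06]
0 [-0.11  1.12  0.63]
```

```bash
python3 - <<'E'
from h import *
Y=-.0015;F0=F();ok=True
for sh in(.005,.01,.018):
    ctrl.movel(tool(sh,Y),None,.03);f=F();print(sh,f.round(2))
    if np.linalg.norm(f-F0)>5: ok=False;break
if ok:
    F0=F();a=probe(sh,Y,0,.0005,0,F0,2.5);print(a);ctrl.movel(tool(sh,Y),None,.03);F()
    b=probe(sh,Y,0,-.0005,0,F0,2.5);print(b);Yc=(a[0]+b[0])/2;print('Y',Yc)
    ctrl.movel(tool(sh,Yc),None,.03);print(F().round(2))
s=get_state();im,d=vision.grab_frame('wrist');print(s['time'],s['width'],s['gripper_force'])
cv2.imwrite('pics/w4.png',im);W=cloud('wrist',d,(s['tcp_pos'],s['eef_rot']))
L=(W[...,:2]-S)@np.c_[SX,SY]
m=(abs(L[...,1]-Y)<.012)&(W[...,2]>.108)&(W[...,2]<.122)&(L[...,0]<-.11)&(d>0)
x,y,z=L[m][:,0],L[m][:,1],W[m][:,2];print(x.min(),'pitch',np.polyfit(x,z,1).round(4),np.median(z))
for b in np.arange(-.14,-.10,.01):
    k=(x>b)&(x<b+.01);print(b.round(2),np.percentile(y[k],[1,99]).round(4)) if k.any() else 0
im,d=vision.grab_frame('scene');cv2.imwrite('pics/s4.png',cv2.resize(im[190:380,270:420],None,fx=4,fy=3.1,interpolation=2))
E
```

```text
0.005 [ 0.78 -0.55 -1.47]
0.01 [-1.47  0.11 -0.22]
0.018 [-0.11  1.28 -1.64]
(np.float64(-7.83499978211531e-06), np.float64(-1.459885760848878e-05), array([ 0.2, -3.8, -0.4]))
(np.float64(-0.0029851912386277776), np.float64(-1.7943889006361013e-05), array([-0.1,  4.1,  0.8]))
Y -0.0014965131192049464
[-1.04 -0.4  -0.55]
31.725 0.01708027099240384 59.129703640937805
-0.14098228872763935 pitch [0.0095 0.1153] 0.11410710278083641
-0.14 [-0.0109  0.0068]
-0.13 [-0.0108  0.0067]
-0.12 [-0.0108  0.0067]
```

View pics/s4.png

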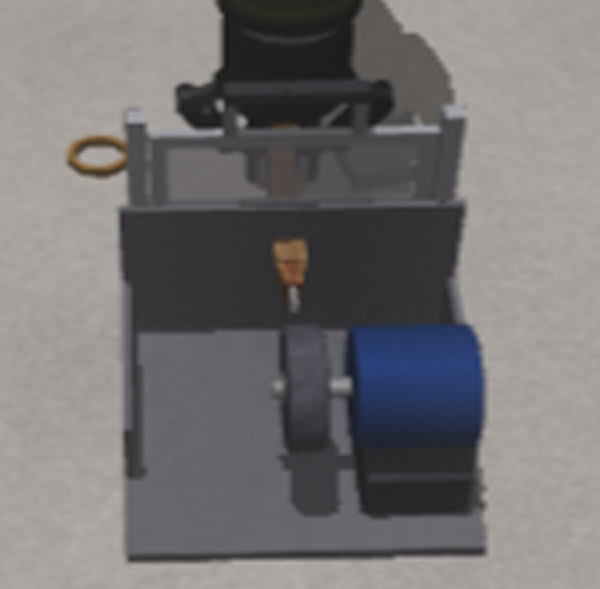

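The picture shows the nose and ring behind the plate at (292,275), clear of the buff at (305,385), with the sash up. The two touch centrings agree, and there is no load on the edges.

```bash
python3 - <<'E'
from h import *
ctrl.pause(.3);print(F().round(2),get_state()['time']);print(ticket.close_job())
E
```

```text
[ 0.51 -1.87 -1.41] 32.175
the job is handed in; nothing more can be done
None
```

I handed in the job at 32 s of the 58 s allowed: the sash is fully up, and the clamp is held level and centred in the slot, with its ring and nose behind the plate and clear of the buff. The hand-in gave no verdict, so I don't know how it was judged.

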